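# Roll two sample vials onto the reading line

### The arm

A 6-joint arm with a two-finger parallel gripper is mounted at the origin on the work surface. World frame = base frame: x ahead of the robot, y to its left, z up, the work surface at z = 0. Lengths are in m, angles in rad, forces in N, time in s.
With the tool pointing down it reaches from about 0.275 to 0.85 m from the base axis. Payload 19 kg.
Tool frame: the origin (TCP) lies at the very end of the fingers, on their centre line; the grasp point (between the pads) lies 19 mm behind it; z points along the fingers, y is the direction in which the jaws open and shut (so a half turn about z gives the same grasp; the last joint's range is limited). The gripper opens to 85 mm and grips with 20 to 120 N. Pads are 22 mm wide; open, the fingers measure 114 mm over their backs; the gripper's body (76 mm by 85 mm) begins 54 mm behind the grasp point. The pads swing forward as they close: fully open they stand 13 mm farther back than shut.
Start: joints at [-0.134, 0.15, 1.437, -0, 1.554, -0.134], TCP at [0.575, -0, 0.231] pointing down, gripper open.
Joint ranges: [-2.8, 2.8], [-0.68, 2.1], [0.12, 2.68], [-1.39, 4.53], [0.16, 2.79], [-2.81, 2.81]. Speed limits (rad/s): [1.89, 1.89, 2.22, 3.01, 3.01, 3.01].

### API

Orientations are given as [roll, pitch, yaw] about the fixed x, y, z axes, in that order (R = Rz(yaw) Ry(pitch) Rx(roll)).
In Python, from station import r, vision, ticket, spot_in gives the robot as it stands.
- The arm moves only by the shell command python3 -m inch 'ROWS' [FORCE]. ROWS is JSON, a list of rows, each a list of 3 entries, a list of its own where there are three numbers: the shift along the world's x, y, z in m, then the turn, a rotation vector about the world's x, y, z in rad, then the gripper command: -1 is fully open, 1 is shut, values between are in proportion. In form: [[[dx, dy, dz], [wx, wy, wz], grip], ...]. A call has 1 to 5 rows; each row shifts and turns the commanded pose from where the row before left it; what a row does not reach is not made up. A row lasts 1/8 s, in which the tool goes at most 62.5 mm and 10.7 degrees, less where a joint would pass 70% of its speed; a pose out of reach is approached as far as the arm can. A call with a gripper value outside its range is refused whole. The fingers move at their own pace and stop on an object; FORCE is the grip in N (left out, the last holds). Time passes only in rows, so rows that do not move let the fingers close. It gives the time, the measured TCP pose, the force and the opening at its end, in the units of the state.
- r.get_obs(): the state, without advancing time (a new reading comes with each control period).
- vision.read_camera(name): name is "scene" or "side" or "wrist"; returns a dict with "frame" (420x560x3 uint8, blue, green, red), "fx", "fy", "cx", "cy" (pixels), "world_from_camera" (4x4, takes a point from camera to world coordinates); the wrist camera has in their place "T_tool_cam" (4x4, takes a point from camera to tool coordinates, whose origin is the TCP and whose axes are the flange's). Camera axes: x right, y down, z forward; pixel columns grow to the right and rows downward; lengths in m; the calibration is good to about 2 mm. A picture is of the moment at which its call begins: read the wrist's pose just before it. There is no depth.
- ticket.hand_in(): hands the job in, once; it reports no verdict.
Trained networks look in the newest picture that a camera, given by its name, has taken for a name from the list of things; names that differ only in an ending like _2 or _b are one class to them, and where a whole thing is asked for, a point or a joint stands for the part that bears it (a point fixed in the world has none). Each returns a list of dicts, best first, with "p" (0 to 1); they miss things now and then, are a little off and sometimes report something else, mostly with a low value. They report only what shows in the picture. A call takes as long as a camera call. They do not tell look-alikes from the thing itself.
- spot_in(thing, camera): "bbox" ([left, top, width, height] in pixels, round what is visible of it).
The state is a dict: "t": time; "joint_positions": joint angles; "dq": joint speeds; "joint_efforts": joint torques, N m; "position": TCP position; "eef_rot": TCP orientation; "force": force on the tool from outside, world axes, zero at the start; "moment": the same for the moment, N m; "grip_width": finger opening in m.
Only numpy, scipy, OpenCV 4.12 (cv2) and the standard library are available. Lean on these libraries where they do the work, as an engineer would, in place of code of your own. Each camera call takes 0.05 s, during which the arm holds its last target.

### The job

Roll the amber vial, then the green vial, across the mat with the fingertips until each lies still along the blue line, covering the line over the vial's whole length. Push them only, rolling them on the mat: never pick them up or drag them without turning, leave the green one alone until the amber one is in place, and do not disturb anything else.

Things in the scene. Friction and masses are not known exactly. Their poses are not given: they have to be found in the camera images.
- amber_vial: amber glass vial, black cap, label: cylinder 28 mm in diameter (cap 27), 95 mm long, 60 g, lying nearly parallel to the line, 60-100 mm off it. Origin: mid-length on its axis, 14 mm above the mat; y along the axis, x and z turn with rolling. Pushed by a finger's side, tip 4 to 16 mm above the mat, it rolls; a tip pressing down on it higher up sticks and drags it unturned. After a slow push (35 mm/s) it stops within 5 mm
- green_vial: green vial, white cap, label: cylinder 28 mm in diameter (cap 27), 95 mm long, 60 g, lying nearly parallel to the line, 60-100 mm off it. Origin: mid-length on its axis, 14 mm above the mat; y along the axis, x and z turn with rolling. Pushed by a finger's side, tip 4 to 16 mm above the mat, it rolls; a tip pressing down on it higher up sticks and drags it unturned. After a slow push (35 mm/s) it stops within 5 mm
- line (a point): middle of the blue line (10 mm wide, 370 mm long) on the fixed white mat, on the mat's top face, 4 mm above the bench; it is the centre of the mat (300 mm across the line, 400 mm along it). y runs along the line, x across it, z up. One vial lies on each side of the line (x), one about 95 mm towards +y, the other 95 mm towards -y, clear of each other's way
- stopper: black rubber stopper standing on the mat, 26 mm wide, 30 mm high; loose, to be left alone. Origin: centre of its underside
- jar: small pale jar with a blue cap standing on the mat, 36 mm wide, 45 mm high; loose, to be left alone. Origin: centre of its underside
- weight: brass cylinder weight standing on the mat, 28 mm wide, 32 mm high; loose, to be left alone. Origin: centre of its underside
- beaker: glass beaker standing on the bench off the mat, 70 mm wide, 90 mm high; loose, to be left alone. Origin: centre of its underside
- conical_flask: conical glass flask standing on the bench off the mat, 84 mm wide, 130 mm high; loose, to be left alone. Origin: centre of its underside
- wash_bottle: white plastic bottle with a red cap standing on the bench off the mat, 66 mm wide, 170 mm high; loose, to be left alone. Origin: centre of its underside
- spatula: thin steel laboratory spatula lying on the bench off the mat, 210 mm long; loose, to be left alone. Origin: middle of its length, on the underside
Things that resemble listed ones, but are neither listed nor needed, are in the scene too. Leave any red look-alike of the amber_vial alone.

How it is judged:
By the outcome, as a careful person would: the job done as asked, in the order asked, and still so for the second after the job is handed in, with the robot touching nothing.
It also fails if it takes over 51 s, if anything falls off the work surface, if the arm or the gripper's body presses on something with over 40 N, if the wrist force passes 120 N, or if a joint passes its speed limit or range.

## Working session

There is one attempt and no reset: what is moved stays moved. The work goes in short steps, Python scripts to look and compute and a shell command to move; the robot and the scene stay as the last step left them, time stands still between calls to the robot, and variables do not carry over. Pictures are saved under pics/ and viewed, and the job is handed in when it is done.

```bash
mkdir -p pics; ls; cat > h.py <<'E'
import numpy as np, cv2
from station import r, vision, ticket, spot_in
def pix2w(c,u,v,z):
    M=np.array(c["world_from_camera"]); d=M[:3,:3]@np.array([(u-c["cx"])/c["fx"],(v-c["cy"])/c["fy"],1.])
    o=M[:3,3]; return o+d*(z-o[2])/d[2]
def w2pix(c,p):
    M=np.linalg.inv(np.array(c["world_from_camera"])); q=M[:3,:3]@np.array(p)+M[:3,3]
    return c["fx"]*q[0]/q[2]+c["cx"], c["fy"]*q[1]/q[2]+c["cy"]
E
python3 - <<'E'
from h import *
for n in ["scene","side"]:
    c=vision.read_camera(n); cv2.imwrite(f"pics/{n}0.png",c["frame"]); M=np.array(c["world_from_camera"]); print(n,M[:3,3],M[:3,2],c["fx"])
    for t in ["amber_vial","green_vial","line","stopper","jar","weight"]:
        print(t,[(np.round(d["bbox"]),round(d["p"],2)) for d in spot_in(t,n)[:3]])
print(r.get_obs())
E
```

```text
pics
scene [ 0.86078628 -0.65477543  0.6775133 ] [-0.37765466  0.67057903 -0.63851447] 399.9675318934734
amber_vial [(array([286., 244.,  29.,  32.]), 0.8), (array([260., 323.,  44.,  46.]), 0.58)]
green_vial [(array([272., 179.,  27.,  24.]), 0.56)]
line [(array([195., 168., 189., 148.]), 0.63), (array([218., 223.,  20.,  14.]), 0.16)]
stopper [(array([ 93., 254.,  49.,  81.]), 0.5)]
jar [(array([347., 206.,  17.,  23.]), 0.62)]
weight [(array([164., 335.,  47.,  76.]), 0.6), (array([222., 222.,  13.,  16.]), 0.53)]
side [0.23607234 0.80265704 0.74231984] [ 0.24487693 -0.73681657 -0.63018778] 394.5334420208242
amber_vial [(array([246., 182.,  20.,  22.]), 0.55), (array([248., 148.,  23.,  20.]), 0.48)]
green_vial [(array([271., 233.,  19.,  28.]), 0.56)]
line [(array([183., 173., 152., 112.]), 0.9)]
stopper [(array([297., 214.,   7.,  18.]), 0.6)]
jar [(array([207., 210.,  12.,  21.]), 0.57), (array([246., 183.,  21.,  21.]), 0.45)]
weight [(array([309., 198.,  12.,  15.]), 0.68), (array([225., 375., 110.,   8.]), 0.52)]
{'t': 0.7, 'joint_positions': array([-1.33960668e-01,  1.50489032e-01,  1.43742948e+00, -1.42251716e-07,
        1.55380056e+00, -1.34006065e-01]), 'dq': array([-0.00179626,  0.00106181, -0.00041955, -0.00056832,  0.00020632,
       -0.00186936]), 'joint_efforts': array([ 2.74881677e-03, -7.12660718e+01, -5.70966411e+01, -1.67568473e-04,
        1.51294171e-03,  7.10499444e-05]), 'position': array([5.74957045e-01, 8.55934747e-06, 2.31258130e-01]), 'eef_rot': array([-3.14146735e+00, -1.67485047e-05,  1.57084173e+00]), 'force': array([ 0.04990054, -0.47993623, -0.76115307]), 'moment': array([ 0.00964851, -0.00663849, -0.00839808]), 'grip_width': 0.085210588159569}
```

View pics/scene0.png

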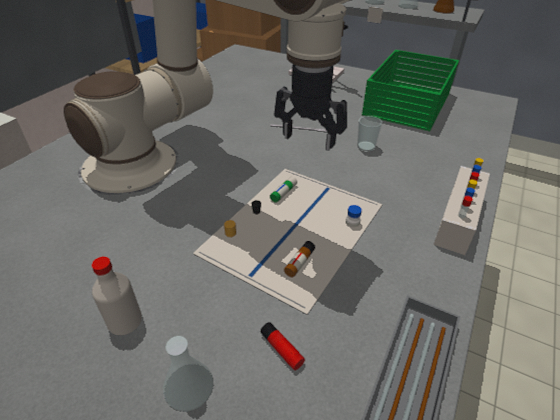

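View pics/side0.png

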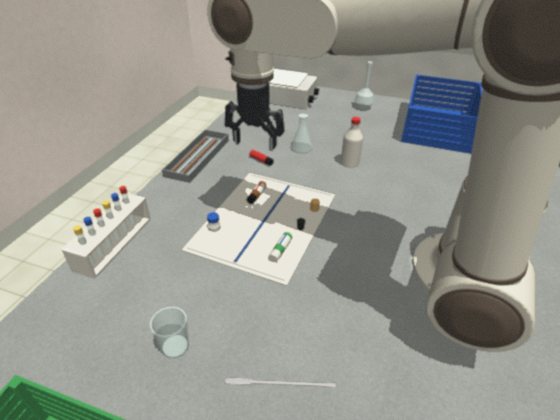

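```bash
python3 - <<'E'
from h import *
a=cv2.imread("pics/scene0.png")[160:310,190:390]; b=cv2.imread("pics/side0.png")[165:280,180:345]
cv2.imwrite("pics/s0c.png",cv2.resize(a,(800,600),interpolation=cv2.INTER_CUBIC)); cv2.imwrite("pics/d0c.png",cv2.resize(b,None,fx=4.8,fy=4.8,interpolation=cv2.INTER_CUBIC))
for n in ["scene","side"]:
    c=vision.read_camera(n); f=c["frame"].astype(int)
    m=(f[...,0]>f[...,2]+50)&(f[...,0]>f[...,1]+35)
    roi=np.zeros_like(m); 
    x0,y0,x1,y1=(240,180,335,285) if n=="scene" else (230,180,295,268)
    roi[y0:y1,x0:x1]=1; m&=roi
    k,l,st,_=cv2.connectedComponentsWithStats(m.astype(np.uint8)); i=1+st[1:,4].argmax(); vs,us=np.nonzero(l==i)
    P=np.array([pix2w(c,u,v,.004)[:2] for u,v in zip(us,vs)]); vx,vy,x,y=cv2.fitLine(P.astype(np.float32),cv2.DIST_L2,0,.001,.001).ravel()
    t=(P-[x,y])@[vx,vy]; print(n,st[i],"dir",vx,vy,np.degrees(np.arctan2(vy,vx)),"ends",[x+vx*t.min(),y+vy*t.min()],[x+vx*t.max(),y+vy*t.max()],"len",np.ptp(t))
E
```

```text
scene [295 188  34  37 108] dir 0.069794446 0.9975614 85.99782 ends [np.float64(0.5543484644664062), np.float64(0.004527983353374523)] [np.float64(0.566277873363629), np.float64(0.17503320870958305)] len 0.17092203666065248
side [235 223  28  38  51] dir 0.06819764 0.99767184 86.08952 ends [np.float64(0.5547001976142238), np.float64(0.00963740746885193)] [np.float64(0.5655896368180523), np.float64(0.1689403866647977)] len 0.15967472709741076
```

View pics/s0c.png

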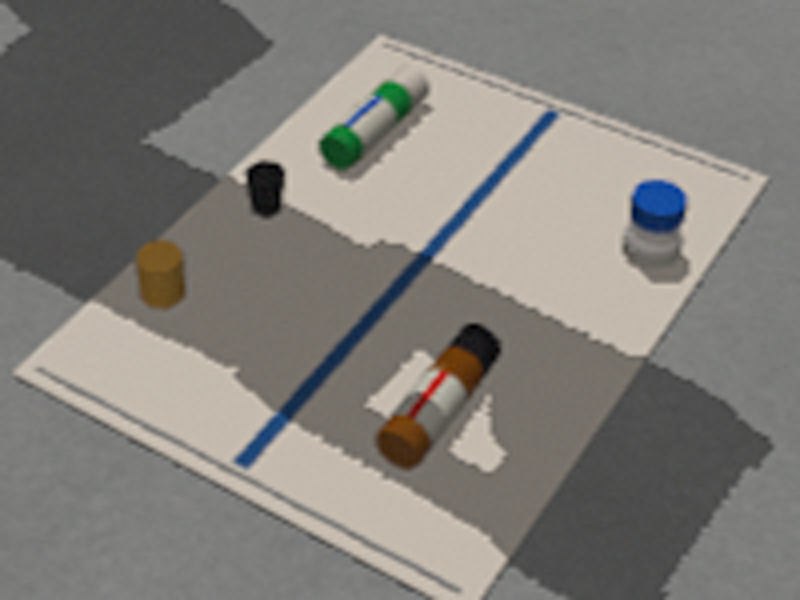

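View pics/d0c.png

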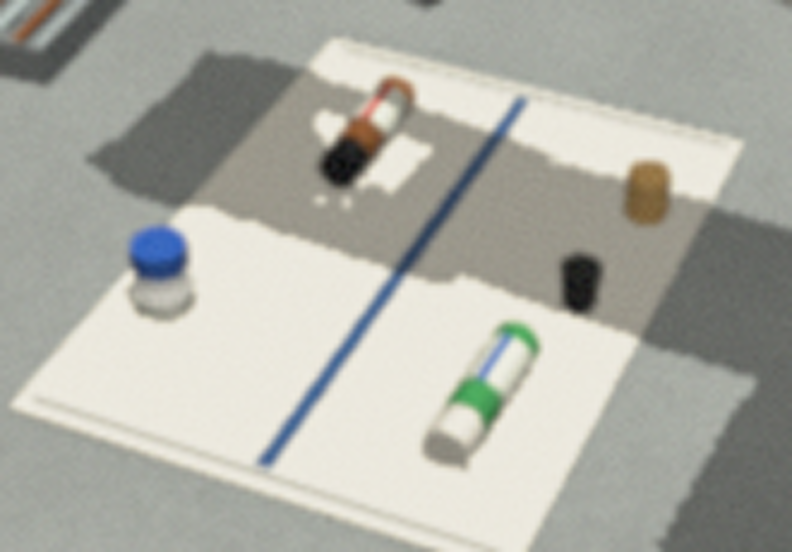

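```bash
cat >> h.py <<'E'
from scipy.spatial.transform import Rotation as R
def wrist():
    o=r.get_obs(); c=vision.read_camera("wrist"); T=np.eye(4); T[:3,:3]=R.from_euler("xyz",o["eef_rot"]).as_matrix(); T[:3,3]=o["position"]
    c["world_from_camera"]=T@np.array(c["T_tool_cam"]); return c
E
python3 - <<'E'
from h import *
c=wrist(); cv2.imwrite("pics/w0.png",c["frame"]); print(c["world_from_camera"],c["fx"])
for n in ["scene","side"]:
    q=vision.read_camera(n)
    for u,v in ([(251.2,275.5),(328.2,188.2)] if n=="scene" else [(288.5,185.8),(235.4,261.2)]): 
        print(n,pix2w(q,u,v,.004))
E
```

```text
[[ 9.99999715e-01 -7.40698004e-04 -1.48641886e-04  5.74796713e-01]
 [-7.49513565e-04 -9.48078831e-01 -3.18034540e-01  8.18717342e-02]
 [ 9.46433234e-05  3.18034560e-01 -9.48079116e-01  3.73773128e-01]
 [ 0.00000000e+00  0.00000000e+00  0.00000000e+00  1.00000000e+00]] 360.84222220787154
scene [ 0.5433101  -0.18899522  0.004     ]
scene [0.56783857 0.17441884 0.004     ]
side [ 0.53951848 -0.19037746  0.004     ]
side [0.56392224 0.17238992 0.004     ]
```

View pics/w0.png

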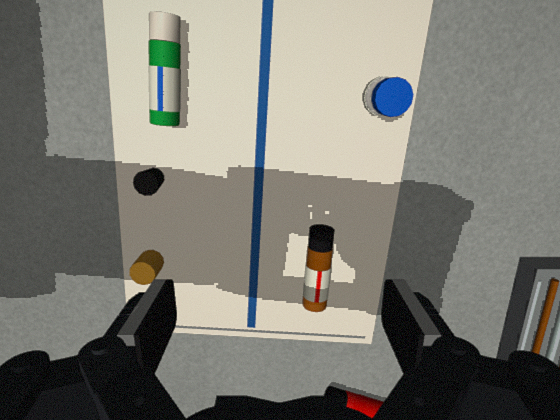

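```bash
cat >> h.py <<'E'
from scipy.optimize import minimize
def hullpx(c,x,y,th,z=.018):
    # th: axis direction angle
    a=np.array([np.cos(th),np.sin(th),0]); n=np.array([-a[1],a[0],0]); s=[]
    for e in (-.0475,.0475):
        for p in np.linspace(0,2*np.pi,24): s.append(w2pix(c,np.array([x,y,z])+a*e+.014*(np.cos(p)*n+np.sin(p)*np.array([0,0,1]))))
    return cv2.convexHull(np.array(s,np.float32)).reshape(-1,2)
def fit(c,poly,x0):
    P=cv2.convexHull(np.array(poly,np.float32)).reshape(-1,2)
    A=cv2.contourArea(P)
    def f(q):
        H=hullpx(c,q[0]/100,q[1]/100,q[2]); return 1-2*cv2.intersectConvexConvex(P,H)[0]/(A+cv2.contourArea(H))
    s=minimize(f,[x0[0]*100,x0[1]*100,x0[2]],method="Nelder-Mead",options=dict(xatol=1e-3,fatol=1e-5)); return s.x[0]/100,s.x[1]/100,np.degrees(s.x[2]),s.fun
E
python3 - <<'E'
from h import *
c=wrist()
f=c["frame"]
cv2.imwrite("pics/w0a.png",np.hstack([cv2.resize(f[210:320,280:360],None,fx=5,fy=5),cv2.resize(f[5:135,130:200],None,fx=4.2308,fy=4.2308)[:550]]))
for u,v in [(267,0),(251,327)]: print("line",pix2w(c,u,v,.004))
p=pix2w(c,318,268,.018);print(p, fit(c,[(309,227),(333,228),(334,240),(327,310),(315,312),(303,308),(309,232)],(p[0],p[1],1.5)))
p=pix2w(c,165,69,.018);print(p, fit(c,[(148,13),(164,10.5),(181,14),(180,124),(165,126.5),(149,124)],(p[0],p[1],1.5)))
for n,u,v,z in [("stopper",149,181,.02),("weight",147,266,.02),("jar",388,97,.049)]: print(n,pix2w(c,u,v,z))
E
```

```text
line [0.56438944 0.15779829 0.004     ]
line [ 0.54112827 -0.19245721  0.004     ]
[ 0.61801425 -0.10530619  0.018     ] (np.float64(0.6182607598454992), np.float64(-0.10792043804597101), np.float64(87.60105689084489), np.float64(0.032053148579504365))
[0.47035091 0.09896581 0.018     ] (np.float64(0.46979546851800585), np.float64(0.09680844319875322), np.float64(83.96326673465937), np.float64(0.011212989469638668))
stopper [ 0.444203   -0.00636139  0.02      ]
weight [ 0.43106075 -0.10166779  0.02      ]
jar [0.66884544 0.07488691 0.049     ]
```

View pics/w0a.png

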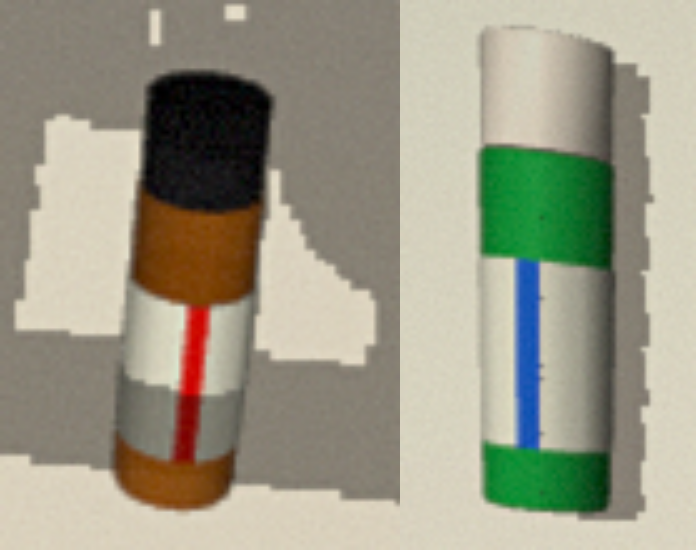

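```bash
python3 - <<'E'
from h import *
c=wrist()
print(fit(c,[(309.6,226.4),(317,224.4),(334.4,229.6),(302.8,306),(316,311.6),(326.8,308)],(.618,-.107,1.5)))
print(fit(c,[(149.4,12),(155,11),(180.5,17),(150,123),(163,126),(179.5,124)],(.47,.097,1.5)))
E
python3 -m inch '[[[0.01,-0.013,-0.012],[0,0,0.1672],0],[[0.01,-0.013,-0.012],[0,0,0.1672],0],[[0.01,-0.013,-0.012],[0,0,0.1672],0],[[0.01,-0.013,-0.012],[0,0,0.1672],0],[[0.01,-0.013,-0.012],[0,0,0.1672],0]]' 20
python3 -m inch '[[[0.01,-0.013,-0.012],[0,0,0.1672],0],[[0.01,-0.013,-0.012],[0,0,0.1672],0],[[0.01,-0.013,-0.012],[0,0,0.1672],0],[[0.003,-0.007,-0.012],[0,0,0.1672],0],[[0,0,0],[0,0,0],0]]'
```

```text
(np.float64(0.6180046292160013), np.float64(-0.10709758031695113), np.float64(87.50729989084572), np.float64(0.04252197148445569))
(np.float64(0.47083094179715557), np.float64(0.09606527958749358), np.float64(83.79880110922778), np.float64(0.033055175192691855))
t: 1.68
position: [0.6253, -0.0655, 0.1708]
eef_rot: [-3.141, -0.0, 2.412]
force: [0.6, -0.1, 0.8]
grip_width: 0.0426
t: 2.3
position: [0.6576, -0.1113, 0.1222]
eef_rot: [3.141, -0.002, 3.074]
force: [0.6, -0.6, -0.5]
grip_width: 0.0427
```

```bash
python3 -m inch '[[[0,0,-0.025],[0,0,0],0],[[0,0,-0.025],[0,0,0],0],[[0,0,-0.025],[0,0,0],0],[[0,0,-0.012],[0,0,0],0],[[0,0,0],[0,0,0],0]]'
python3 - <<'E'
from h import *
o=r.get_obs(); print(o["position"]); p=o["position"]; d=np.array([.0664,.9978,0])
c=wrist(); cv2.imwrite("pics/w1.png",c["frame"])
ims=[]
for n in ["scene","side"]:
    c=vision.read_camera(n); u,v=map(int,w2pix(c,p)); f=cv2.resize(c["frame"][v-35:v+35,u-35:u+35],None,fx=6,fy=6,interpolation=cv2.INTER_CUBIC)
    for s in (-.02,.02):
      for z in (0,.005,.01): 
        q=w2pix(c,p+d*s+[0,0,z]); cv2.circle(f,(int((q[0]-u+35)*6),int((q[1]-v+35)*6)),2,(0,0,255) if z==0 else (0,255,255),-1)
    ims.append(f[:,:400])
cv2.imwrite("pics/tip1.png",np.hstack(ims))
E
```

```text
t: 2.92
position: [0.6578, -0.1108, 0.0363]
eef_rot: [3.142, -0.001, 3.074]
force: [0.5, -0.6, 0.7]
grip_width: 0.0426
[ 0.65782531 -0.1107724   0.03626448]
```

View pics/tip1.png

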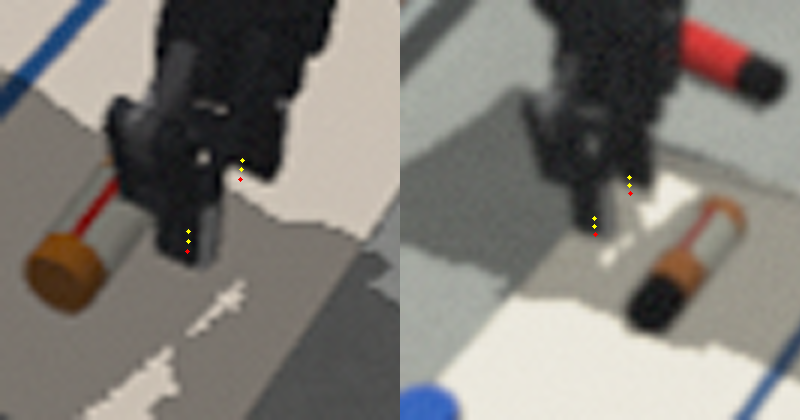

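View pics/w1.png

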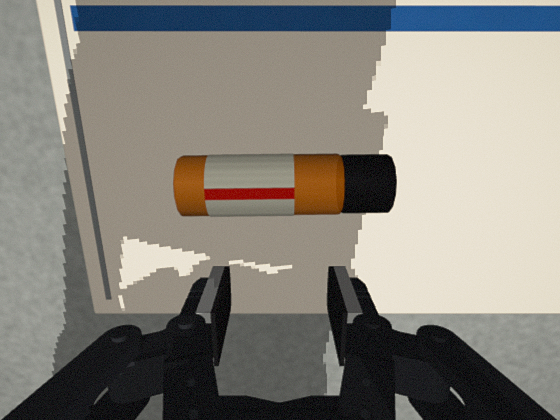

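```bash
python3 - <<'E'
from h import *
c=wrist()
A=pix2w(c,75,18,.004);B=pix2w(c,550,17.5,.004);print(A,B)
x,y,th,e=fit(c,[(173,170),(180,156),(200,154),(345,153),(386,154),(396,172),(396,197),(388,213),(345,214),(182,215),(174,200)],(.618,-.107,1.5)); print(x,y,th,e)
d=(B-A)[:2];d/=np.hypot(*d);print(np.degrees(np.arctan2(d[1],d[0]))); n=np.array([d[1],-d[0]]); print("off",(np.array([x,y])-A[:2])@n*1e3, "tcp off",(r.get_obs()["position"][:2]-A[:2])@n*1e3)
E
```

```text
[ 0.54165974 -0.19231482  0.004     ] [0.55544103 0.0144706  0.004     ]
0.6187558093364675 -0.10591854462996221 86.53556368223244 0.009159138071166528
86.18714021233711
off 71.18025421159884 tcp off 111.17530801335218
```

```bash
python3 -m inch '[[[0,0,-0.011],[0,0,0],0],[[0,0,-0.011],[0,0,0],0],[[-0.005,0.0003,0],[0,0,0],0],[[-0.004,0.0003,0],[0,0,0],0],[[-0.004,0.0003,0],[0,0,0],0]]'
python3 -m inch '[[[-0.004,0.0003,0],[0,0,0],0],[[-0.004,0.0003,0],[0,0,0],0],[[-0.004,0.0003,0],[0,0,0],0],[[-0.004,0.0003,0],[0,0,0],0],[[-0.004,0.0003,0],[0,0,0],0]]'
python3 -m inch '[[[-0.004,0.0003,0],[0,0,0],0],[[-0.004,0.0003,0],[0,0,0],0],[[-0.003,0.0002,0],[0,0,0],0],[[-0.002,0,0],[0,0,0],0],[[0,0,0],[0,0,0],0]]'
python3 - <<'E'
from h import *
c=wrist(); cv2.imwrite("pics/w2.png",c["frame"]);print(r.get_obs()["position"])
E
```

```text
t: 3.75
position: [0.6448, -0.1102, 0.0146]
eef_rot: [-3.141, 0.0, 3.076]
force: [0.6, -0.3, 0.1]
grip_width: 0.0427
t: 4.38
position: [0.6247, -0.1086, 0.0143]
eef_rot: [-3.142, 0.0, 3.076]
force: [0.1, 0.4, 0.8]
grip_width: 0.0425
t: 5.0
position: [0.6119, -0.1078, 0.0143]
eef_rot: [-3.141, 0.0, 3.076]
force: [-0.5, 0.3, 0.2]
grip_width: 0.0427
[ 0.61200321 -0.10784095  0.01430636]
```

View pics/w2.png

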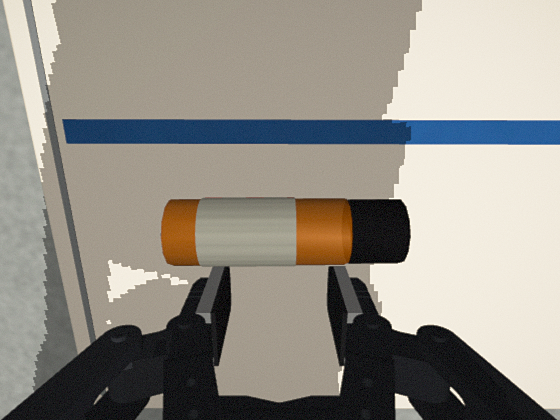

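```bash
cat >> h.py <<'E'
def rep(c,lp,poly,g):
    A,B=[pix2w(c,*q,.004) for q in lp]; x,y,th,e=fit(c,poly,g); d=(B-A)[:2];d/=np.hypot(*d); n=np.array([d[1],-d[0]])
    print("vial",x,y,th,e,"line",np.degrees(np.arctan2(d[1],d[0])),"off",(np.array([x,y])-A[:2])@n*1e3,"tcp off",(r.get_obs()["position"][:2]-A[:2])@n*1e3)
E
python3 - <<'E'
from h import *
c=wrist()
rep(c,[(66,131.5),(555,132)],[(161,215),(170,200),(200,198),(350,197.5),(400,199),(410,213),(410,245),(402,263),(350,266),(200,266),(168,264),(162,250)],(.585,-.107,1.5))
E
```

```text
vial 0.586466240304921 -0.10350155106748525 86.28614819165968 0.014473625039048255 line 86.1150648373422 off 39.19232228970708 tcp off 65.01231356044349
```

```bash
python3 -m inch '[[[-0.004,0.0003,0],[0,0,0],0],[[-0.004,0.0003,0],[0,0,0],0],[[-0.004,0.0003,0],[0,0,0],0],[[-0.004,0.0003,0],[0,0,0],0],[[-0.004,0.0003,0],[0,0,0],0]]'
python3 -m inch '[[[-0.004,0.0003,0],[0,0,0],0],[[-0.004,0.0003,0],[0,0,0],0],[[-0.004,0.0003,0],[0,0,0],0],[[-0.003,0.0002,0],[0,0,0],0],[[-0.002,0.0001,0],[0,0,0],0]]'
python3 -m inch '[[[-0.001,0,0],[0,0,0],0],[[0,0,0],[0,0,0],0],[[0,0,0],[0,0,0],0]]'
python3 - <<'E'
from h import *
c=wrist(); cv2.imwrite("pics/w3.png",c["frame"]);print(r.get_obs()["position"])
E
```

```text
t: 5.72
position: [0.5917, -0.1063, 0.0143]
eef_rot: [-3.141, 0.0, 3.076]
force: [0.3, -0.2, 0.4]
grip_width: 0.0428
t: 6.35
position: [0.5748, -0.1051, 0.0143]
eef_rot: [-3.141, -0.0, 3.076]
force: [1.2, 0.4, 0.5]
grip_width: 0.0429
t: 6.72
position: [0.574, -0.1051, 0.0143]
eef_rot: [-3.141, 0.0, 3.076]
force: [-0.4, 0.5, -0.2]
grip_width: 0.0425
[ 0.57403871 -0.10511808  0.01426547]
```

View pics/w3.png

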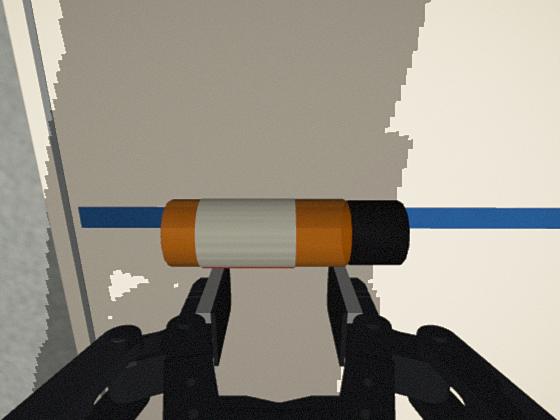

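```bash
python3 - <<'E'
from h import *
c=wrist()
rep(c,[(80,217),(556,218)],[(161,217),(169,201),(200,199),(350,198.5),(400,200),(409,213),(410,245),(402,263),(350,267),(200,267),(168,265),(162,250)],(.548,-.107,1.5))
E
```

```text
vial 0.5489099945115608 -0.10097194775196812 86.31473296323979 0.015700135853221053 line 86.03779125517906 off 1.6808403499576727 tcp off 27.03473042934142
```

```bash
python3 -m inch '[[[-0.001,0,0],[0,0,0],0],[[-0.0006,0,0],[0,0,0],0],[[0,0,0],[0,0,0],0],[[0.01,-0.0007,0],[0,0,0],0],[[0.01,-0.0007,0],[0,0,0],0]]'
python3 -m inch '[[[0,0,0.03],[0,0,0],0],[[0,0,0.04],[0,0,0],0],[[0,0,0.04],[0,0,0],0],[[0,0,0],[0,0,0],0]]'
python3 - <<'E'
from h import *
c=wrist(); cv2.imwrite("pics/w4.png",c["frame"]);print(r.get_obs()["position"])
E
```

```text
t: 7.45
position: [0.5933, -0.1066, 0.0144]
eef_rot: [-3.141, 0.0, 3.075]
force: [-0.7, 0.3, -1.3]
grip_width: 0.0429
t: 7.95
position: [0.5943, -0.1069, 0.1276]
eef_rot: [-3.14, 0.005, 3.076]
force: [0.1, 0.4, -0.5]
grip_width: 0.0428
[ 0.59345028 -0.10668804  0.12544072]
```

View pics/w4.png

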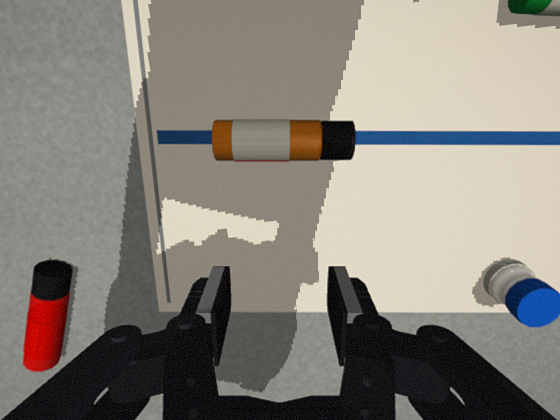

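```bash
python3 - <<'E'
from h import *
c=wrist()
rep(c,[(160,136.5),(555,138)],[(211.5,128),(216,121),(260,119.5),(350,121),(355,132),(355,150),(350,158),(260,160.5),(217,160),(212,150)],(.548,-.107,1.5))
E
python3 -m inch '[[[-0.01,0.029,0],[0,0,0],0],[[-0.01,0.029,0],[0,0,0],0],[[-0.01,0.029,0],[0,0,0],0],[[-0.01,0.029,0],[0,0,0],0],[[-0.01,0.029,0],[0,0,0],0]]'
python3 -m inch '[[[-0.007,0.029,0],[0,0,0],0],[[-0.007,0.029,0],[0,0,0],0],[[0,0,0],[0,0,0],0]]'
python3 - <<'E'
from h import *
c=wrist(); cv2.imwrite("pics/w5.png",c["frame"]);print(r.get_obs()["position"])
E
```

```text
vial 0.5461038068758687 -0.10056912558163568 85.25558224778437 0.041210700018597834 line 85.96629046278261 off 0.8144756468615109 tcp off 47.78257481541186
t: 8.68
position: [0.5417, 0.0394, 0.1229]
eef_rot: [-3.142, -0.002, 3.076]
force: [-0.1, -0.6, 0.4]
grip_width: 0.0426
t: 9.05
position: [0.5277, 0.098, 0.1231]
eef_rot: [-3.142, -0.002, 3.078]
force: [0.2, -0.3, -0.4]
grip_width: 0.0424
[0.52802564 0.09702035 0.12324357]
```

View pics/w5.png

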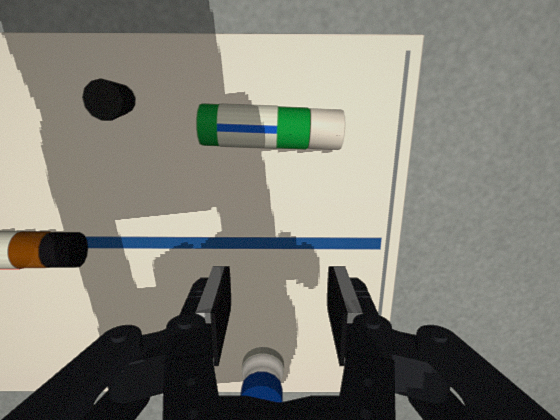

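```bash
python3 - <<'E'
from h import *
c=wrist()
rep(c,[(90,242.5),(380,243.5)],[(196,118),(199,105),(206,103),(310,107),(341,110),(345,122),(345,136),(341,150),(310,149),(206,146.5),(199,143),(196,132)],(.47,.097,1.46))
E
```

```text
vial 0.47034205027656995 0.09568742569500191 84.14738197872595 0.012571373849371015 line 86.04575456391673 off -91.1230903542832 tcp off -33.42506864243061
```

```bash
python3 -m inch '[[[-0.025,0,0],[0,0,0],0],[[-0.025,0,0],[0,0,0],0],[[-0.025,0.001,0],[0,0,0],0],[[-0.024,0,0],[0,0,0],0],[[0,0,0],[0,0,0],0]]'
python3 -m inch '[[[0,0,-0.025],[0,0,0],0],[[0,0,-0.025],[0,0,0],0],[[0,0,-0.025],[0,0,0],0],[[0,0,-0.012],[0,0,0],0],[[0,0,0],[0,0,0],0]]'
python3 - <<'E'
from h import *
c=wrist(); cv2.imwrite("pics/w6.png",c["frame"])
c=vision.read_camera("side"); cv2.imwrite("pics/d6.png",cv2.resize(c["frame"][160:290,180:345],None,fx=4.5,fy=4.5,interpolation=cv2.INTER_CUBIC))
E
```

```text
t: 9.78
position: [0.4287, 0.0968, 0.1241]
eef_rot: [-3.141, -0.0, 3.075]
force: [0.4, -0.4, 0.6]
grip_width: 0.0427
t: 10.4
position: [0.4295, 0.0972, 0.0368]
eef_rot: [-3.141, -0.001, 3.075]
force: [0.4, -0.5, -0.4]
grip_width: 0.0427
```

View pics/w6.png

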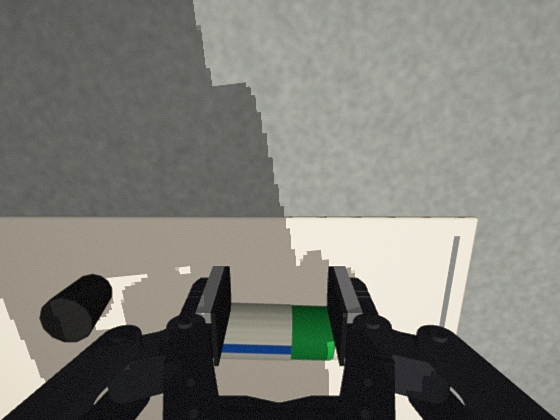

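View pics/d6.png

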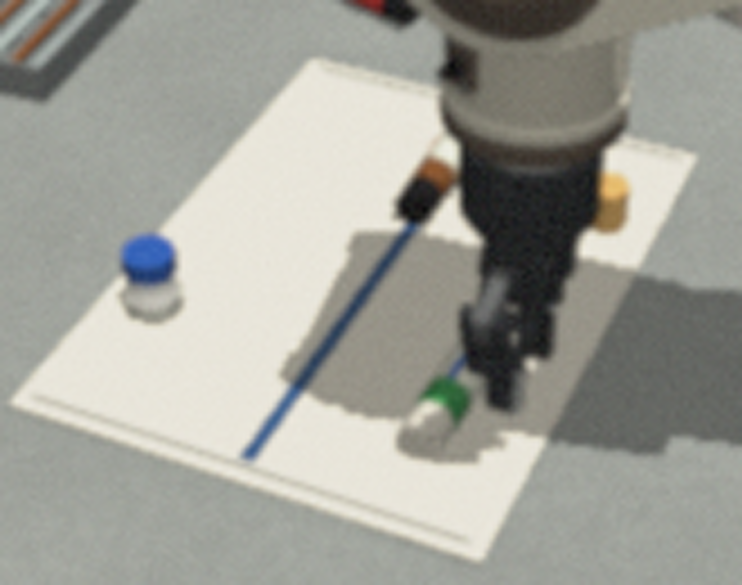

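```bash
python3 -m inch '[[[0,0,-0.011],[0,0,0],0],[[0,0,-0.011],[0,0,0],0],[[0.005,-0.0003,0],[0,0,0],0],[[0.004,-0.0003,0],[0,0,0],0],[[0.004,-0.0003,0],[0,0,0],0]]'
python3 -m inch '[[[0.004,-0.0003,0],[0,0,0],0],[[0.004,-0.0003,0],[0,0,0],0],[[0.004,-0.0003,0],[0,0,0],0],[[0.004,-0.0003,0],[0,0,0],0],[[0.004,-0.0003,0],[0,0,0],0]]'
python3 -m inch '[[[0.004,-0.0003,0],[0,0,0],0],[[0.004,-0.0003,0],[0,0,0],0],[[0.004,-0.0003,0],[0,0,0],0],[[0.004,-0.0002,0],[0,0,0],0],[[0.004,-0.0002,0],[0,0,0],0]]'
python3 -m inch '[[[0.004,-0.0003,0],[0,0,0],0],[[0.004,-0.0003,0],[0,0,0],0],[[0.004,-0.0003,0],[0,0,0],0],[[0.004,-0.0002,0],[0,0,0],0],[[0.004,-0.0002,0],[0,0,0],0]]'
python3 -m inch '[[[0.004,-0.0003,0],[0,0,0],0],[[0.004,-0.0003,0],[0,0,0],0],[[0.003,-0.0002,0],[0,0,0],0],[[0.002,0,0],[0,0,0],0],[[0,0,0],[0,0,0],0]]'
python3 - <<'E'
from h import *
print(r.get_obs()["position"])
c=wrist(); cv2.imwrite("pics/w7.png",c["frame"])
c=vision.read_camera("side"); cv2.imwrite("pics/d7.png",cv2.resize(c["frame"][160:290,180:345],None,fx=4.5,fy=4.5,interpolation=cv2.INTER_CUBIC))
E
```

```text
t: 11.12
position: [0.4429, 0.0966, 0.0155]
eef_rot: [-3.142, 0.0, 3.076]
force: [-0.1, 0.2, 0.1]
grip_width: 0.0429
t: 11.75
position: [0.4626, 0.0951, 0.0153]
eef_rot: [-3.142, -0.0, 3.076]
force: [-0.2, 0.4, 0.2]
grip_width: 0.0424
t: 12.38
position: [0.4826, 0.0938, 0.0153]
eef_rot: [-3.141, 0.0, 3.076]
force: [-0.3, 0.2, -1.2]
grip_width: 0.0427
t: 13.0
position: [0.5026, 0.0925, 0.0153]
eef_rot: [-3.141, -0.0, 3.076]
force: [-0.2, 0.0, 0.8]
grip_width: 0.0428
t: 13.62
position: [0.5154, 0.0917, 0.0152]
eef_rot: [-3.141, -0.0, 3.076]
force: [0.3, 0.4, -0.2]
grip_width: 0.0425
[0.51541062 0.09167603 0.01524599]
```

View pics/d7.png

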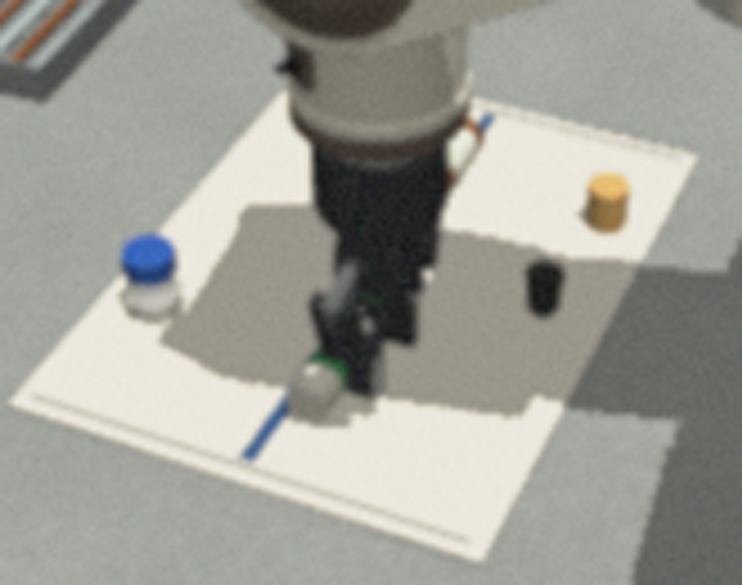

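View pics/w7.png

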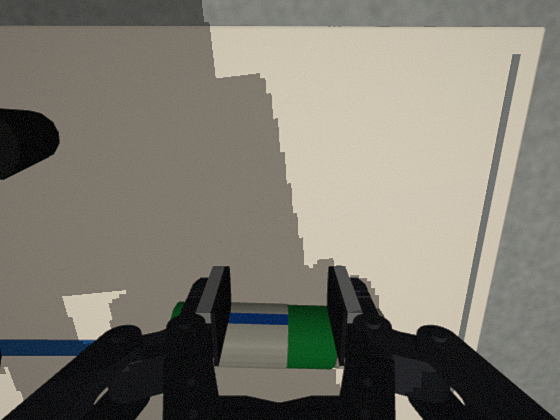

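```bash
python3 -m inch '[[[0.004,-0.0003,0],[0,0,0],0],[[0.004,-0.0003,0],[0,0,0],0],[[0.004,-0.0003,0],[0,0,0],0],[[0.003,-0.0002,0],[0,0,0],0],[[0.002,-0.0001,0],[0,0,0],0]]'
python3 -m inch '[[[0.0015,0,0],[0,0,0],0],[[0,0,0],[0,0,0],0],[[-0.012,0.0008,0],[0,0,0],0],[[-0.012,0.0008,0],[0,0,0],0],[[0,0,0],[0,0,0],0]]'
python3 -m inch '[[[0,0,0.03],[0,0,0],0],[[0,0,0.04],[0,0,0],0],[[0,0,0.04],[0,0,0],0],[[0.025,0,0],[0,0,0],0],[[0.025,0,0],[0,0,0],0]]'
python3 -m inch '[[[0.025,0,0.01],[0,0,0],0],[[0.025,-0.02,0.01],[0,0,0],0],[[0,-0.02,0.01],[0,0,0],0],[[0,0,0],[0,0,0],0]]'
python3 - <<'E'
from h import *
print(r.get_obs()["position"])
c=wrist(); cv2.imwrite("pics/w8.png",c["frame"])
E
```

```text
t: 14.35
position: [0.5326, 0.0905, 0.0152]
eef_rot: [-3.141, -0.0, 3.076]
force: [-0.3, 0.9, 0.5]
grip_width: 0.0427
t: 14.98
position: [0.5088, 0.0922, 0.0154]
eef_rot: [-3.142, -0.0, 3.076]
force: [0.4, 0.6, -0.1]
grip_width: 0.0429
t: 15.6
position: [0.5608, 0.0921, 0.1262]
eef_rot: [3.142, 0.002, 3.076]
force: [0.3, -0.5, -0.6]
grip_width: 0.0427
t: 16.1
position: [0.6098, 0.0509, 0.1559]
eef_rot: [-3.141, 0.001, 3.074]
force: [-0.7, -0.6, -0.3]
grip_width: 0.043
[0.60983757 0.05089752 0.15593472]
```

View pics/w8.png

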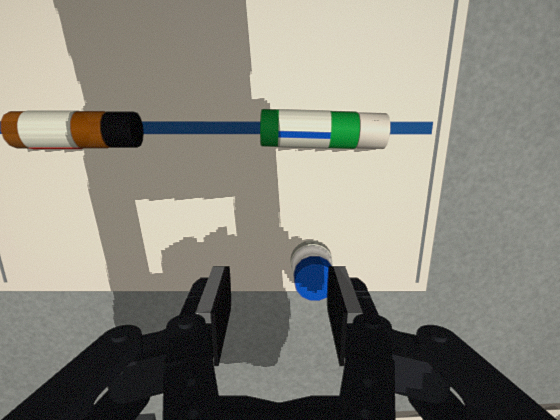

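```bash
python3 - <<'E'
from h import *
c=wrist(); f=c["frame"]
cv2.imwrite("pics/w8a.png",np.vstack([cv2.resize(f[100:160,0:155],None,fx=4.5,fy=4.5),cv2.resize(f[100:160,245:400],None,fx=4.5,fy=4.5)]))
L=[(150,127.7),(425,128)]
rep(c,L,[(260,120),(264,110),(272,109),(358,111),(386,113),(390,122),(390,138),(386,149),(358,149),(272,146),(263,144),(260,134)],(.56,.097,1.5))
rep(c,L,[(2,122),(8,112),(18,110.5),(105,112),(138,112),(143,122),(143,138),(138,147),(105,148.5),(18,147.5),(8,146),(2,136)],(.547,-.1,1.5))
E
```

```text
vial 0.559369450982504 0.08902641962483163 84.41451988834899 0.01574855862642688 line 86.04890208155327 off -0.46215410671717544 tcp off 51.88869609684692
vial 0.5473365845231724 -0.09902462858672623 85.41830819955824 0.02638956244939783 line 86.04890208155327 off 0.4912410743837729 tcp off 51.88869609684692
```

View pics/w8a.png

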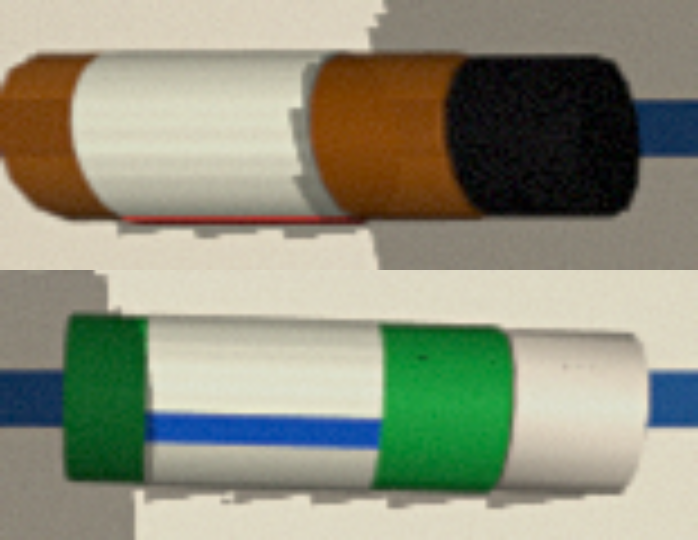

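```bash
python3 - <<'E'
from h import *
c=vision.read_camera("scene"); a=cv2.imread("pics/scene0.png"); b=c["frame"]
cv2.imwrite("pics/s9.png",np.hstack([cv2.resize(a[150:400,60:400],(400,294)),cv2.resize(b[150:400,60:400],(400,294))]))
o=r.get_obs();print(o["t"],o["position"])
E
```

```text
16.25 [0.60927603 0.05246266 0.15511175]
```

View pics/s9.png

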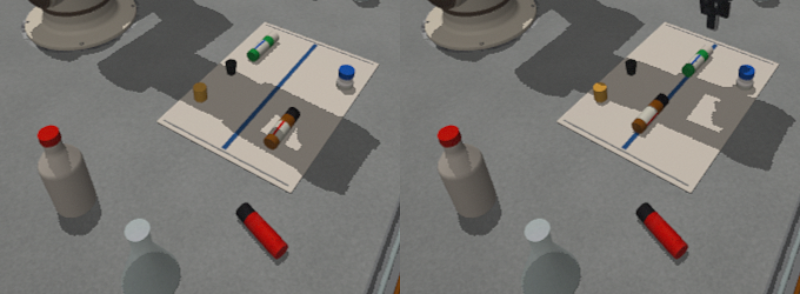

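Both vials lie on the line. The stopper, weight, jar, wash bottle, flask and red look-alike are where they were.

```bash
python3 -c "
from h import *
print(ticket.hand_in())"
```

```text
the job is handed in; nothing more can be done
None
```

I rolled the amber vial and then the green one onto the blue line, pushing slowly with the sides of the half-open fingertips. I then lifted the gripper clear and handed the job in at about 16 s of the 51 s allowed.

- **Final wrist-camera check:** the amber vial is about 0.5 mm off the line's centre and tilted 0.6° from it. The green vial is about 0.5 mm off and tilted about 1.6°. Both cover the line over their whole length. Camera calibration is only good to about 2 mm. The fitted amber tilt varied by about 1° between views.
- **Rolling:** the label stripes changed position during the pushes, so the vials turned rather than dragged. The last force readings after each move were 1.5 N or less.
- **Other things:** comparing the scene before and after, the stopper, weight, jar, wash bottle, flask and red look-alike had not visibly moved. I did not check the beaker and spatula at the end, but the arm never went near them.

No check failed.

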